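Sort mouldings into rows, then hold the long one to the fence

TASK

Sort the two loose black mouldings on the desk by length: lay the shorter one flat in the empty pocket of the strip with short pockets and the longer one flat in the empty pocket of the strip with long pockets, and let go of them. Then push the longest moulding, which lies askew on the metal check plate, until its tall flat back is flush along the fence, and finish the program while holding it there with one firm slanting push of the fingers, pressing it down on the plate and against the fence at once. Leave the loupe, tweezers, red cup and jar where they are.

Things in the scene. Friction and masses are not known exactly. Their poses are not given: they have to be found in the camera images.
- part_short: Black plastic L-section moulding 45 mm long, about 30 g, the shorter of the two loose on the desk. Flange 30 wide (own x -15 to +15), 10 high; rib at x +3 to +15, 28 high overall, outer face (its tall flat back) at x = +15. Own y along its length, z up, origin centre of underside. Fits its pocket either way round.
- part_medium: Black plastic L-section moulding 65 mm long, about 40 g, the longer of the two loose on the desk. Flange 30 wide (own x -15 to +15), 10 high; rib at x +3 to +15, 28 high overall, outer face (its tall flat back) at x = +15. Own y along its length, z up, origin centre of underside. Fits its pocket either way round.
- part_long: Black plastic L-section moulding 100 mm long, about 65 g, loose on the plate, rib towards the fence. Flange 30 wide (own x -15 to +15), 10 high; rib at x +3 to +15, 28 high overall, outer face (its tall flat back) at x = +15. Own y along its length, z up, origin centre of underside. Pushing the rib's inner face slides it to the fence; pressing on the flange presses it on the plate.
- short_row: Fixed white strip of three pockets end to end along its own y: 41 mm wide, 162 long, rim 10 high, walls 3, pocket floor 2 above the desk; each pocket 50 x 35 inside, 8 deep, for 45 mm mouldings. Two hold fixed black mouldings (top 30 above the desk, ribs at own x +3 to +15); the one at the +y end is empty. Origin: centre of underside; x across, z up.
- medium_row: Fixed white strip of three pockets end to end along its own y: 41 mm wide, 222 long, rim 10 high, walls 3, pocket floor 2 above the desk; each pocket 70 x 35 inside, 8 deep, for 65 mm mouldings. Two hold fixed black mouldings (top 30 above the desk, ribs at own x +3 to +15); the middle one is empty. Origin: centre of underside; x across, z up.
- short_row_pocket (a point): Centre of the floor of the empty short pocket, axes as the strip's. A seated moulding's origin lies here.
- medium_row_pocket (a point): Centre of the floor of the empty long pocket, axes as the strip's. A seated moulding's origin lies here.
- fixture: Check fixture, fixed to the desk: metal plate with a fence. Origin: centre of the plate's underside on the desk; own x points across the plate to the fence, own y along the fence, z up.
- plate: The fixture's aluminium plate, 160 (x) x 200 (y) x 12 mm thick; same origin and axes as the fixture. Smooth (friction about 0.25).
- fence: The fixture's steel fence along the plate's +x side (away from the robot), 200 mm long, 22 thick, its top 30 above the plate; its flat face looks to own -x at x = +45 mm from the fixture origin. Same origin and axes as the fixture. Rigid, smooth (friction about 0.25).
- fence_foot (a point): Middle of the foot of the fence's face, where it meets the plate's top (12 mm above the desk); axes as the fixture's. When flush, the long moulding's origin is 15 mm from here along -x.
- loupe: Bystander: dark metal loupe, upright cylinder 32 mm diameter, 28 high, loose between the two loose mouldings. Origin: centre of its underside.
- tweezers: Bystander: steel tweezers lying flat, 120 x 12 x 7 mm, loose, nearest the robot. Origin: centre of the underside.
- red_cup: Bystander: red plastic cup, 76 mm diameter, 60 high, loose, at the far side. Origin: centre of its underside.
- jar: Bystander: small jar, 50 mm diameter, 75 high, loose, at the far side. Origin: centre of its underside.
Not all that is in view belongs to the job. What is shaped like the part_short but green is not meant.

How it is judged:
By the outcome, as a careful person would: the job done as asked, in the order asked, and still so for the second after the job is handed in, while the arm keeps its last pose, push and grip.
It also fails if it takes over 67 s, if anything falls off the work surface, if the arm or the gripper's body presses on something with over 40 N, if the wrist force passes 120 N, or if a joint passes its speed limit or range.

ROBOT

A 6-joint arm with a two-finger parallel gripper is mounted at the origin on the work surface. World frame = base frame: x ahead of the robot, y to its left, z up, the work surface at z = 0. Lengths are in m, angles in rad, forces in N, time in s.
With the tool pointing down it reaches from about 0.35 to 0.725 m from the base axis. Payload 6 kg.
Tool frame: the origin (TCP) lies on the centre line of the jaws, within the pads' length; the fingertips stand manip.tips_ahead ahead of it and the grasp point (between the pads) lies 8 mm behind it (manip.tips_ahead is the distance from the TCP to the fingertips, in m); z points along the fingers, y is the line along which they close (so a half turn about z gives the same grasp; the last joint's range is limited). The gripper opens to 85 mm and grips with 20 to 120 N. Pads are 22 mm wide; open, the fingers measure 114 mm over their backs; the gripper's body (76 mm by 85 mm) begins 54 mm behind the grasp point. The pads swing forward as they close: fully open they stand 13 mm farther back than shut.
Start: joints at [1.48, 0.04, 0.085, 0, -1.615, -0.334], TCP at [0.247, 0.547, 0.242] pointing down, gripper open.
Joint ranges: [-2.56, 2.56], [-1.29, 2.01], [-1.08, 1.49], [-3.29, 1.98], [-2.81, -0.18], [-2.99, 2.99]. Speed limits (rad/s): [2.57, 2.57, 3.01, 3.14, 3.14, 3.14].

INTERFACE

Orientations are given as a rotation vector (axis times angle).
In Python, from bench import manip gives the robot as it stands.
- The arm moves only by the tool arm_command, never from a script. Its argument "motion" is a list that holds one entry, the list of rows, each a list of 7 numbers: the shift along the world's x, y, z in cm, then the turn, a rotation vector about the world's x, y, z in rad, then the opening, from 0 (shut) to 1 (fully open). A call has 1 to 12 rows; each row shifts and turns the commanded pose from where the row before left it; what a row does not reach is not made up. A row lasts 1/12 s, in which the tool goes at most 41.7 mm and 7.16 degrees, less where a joint would pass 70% of its speed; a pose out of reach is approached as far as the arm can. A call with a gripper value outside its range is refused whole. The fingers move at their own pace and stop on an object; "force" is the grip in N (left out, the last holds). Time passes only in rows, so rows that do not move let the fingers close. It gives the time, the measured TCP pose, the force, the opening and the grip force at its end, in the units of the state.
- manip.read_state(): the state, without advancing time (a new reading comes with each control period).
- manip.snapshot(name): name is "side" or "top" or "wrist"; returns a dict with "frame" (400x640x3 uint8, red, green, blue), "depth" (400x640 float32, m along the optical axis (not along the pixel's ray), 0 where there is no reading), "K" (3x3 intrinsics, pixels), "camera_from_world" (4x4, takes a point from world to camera coordinates). Camera axes: x right, y down, z forward; pixel columns grow to the right and rows downward; lengths in m; the calibration is good to about 2 mm. A picture is of the moment at which its call begins.
- manip.sign_off(): hands the job in; it is judged then, once.
Trained networks look in a picture, given as the dict that the camera call returned (one of the last four; its "shot" number tells which), for a name from the list of things; names that differ only in an ending like _2 or _b are one class to them, and where a whole thing is asked for, a point or a joint stands for the part that bears it (a point fixed in the world has none). Each returns a list of dicts, best first, with "p" (0 to 1); they miss things now and then, are a little off and sometimes report something else, mostly with a low value. They report only what shows in the picture. A call takes as long as a camera call. They do not tell look-alikes from the thing itself.
- manip.search_frame(picture, label): "point" ([x, y, z] in m, in world coordinates, good to about 4 mm: the middle of the surface that is visible of it).
The state is a dict: "clock": time; "joint_positions": joint angles; "joint_velocities": joint speeds; "effort": joint torques, N m; "ee_pos": TCP position; "orientation": TCP orientation; "ft_force": force on the tool from outside, world axes, zero at the start; "ft_torque": the same for the moment, N m; "finger_gap": finger opening in m; "grip_force": force on a finger pad.
Only numpy, scipy, OpenCV 4.12 (cv2) and the standard library are available. Lean on these libraries where they do the work, as an engineer would, in place of code of your own. Each camera call takes 0.05 s, during which the arm holds its last target. There are 200 camera calls.

## Working session

There is one attempt and no reset: what is moved stays moved. The work goes in short steps, Python scripts to look and compute and a tool call to move; the robot and the scene stay as the last step left them, time stands still between calls to the robot, and variables do not carry over. Pictures are saved under pics/ and viewed, at most 10 in all, crops included, and the job is handed in when it is done.

Besides the shell and the picture viewer there is one more tool, called as a command line: name --argument value ..., lists and objects as JSON in quotes. arm_command: Moves the arm, as the interface text tells. Its arguments: {"type":"object","properties":{"motion":{"type":"array","items":{"type":"array","items":{"type":"array","items":{"type":"number"}}}},"force":{"type":"number"}},"required":["motion"]}

```bash
ls; mkdir -p pics; cat > h.py <<'E'
import numpy as np, cv2
from bench import manip
def world(s):
    K=np.array(s["K"]);d=s["depth"];v,u=np.mgrid[:d.shape[0],:d.shape[1]]
    c=np.stack([(u-K[0,2])/K[0,0]*d,(v-K[1,2])/K[1,1]*d,d,np.ones_like(d)],-1)
    return (c@np.linalg.inv(np.array(s["camera_from_world"])).T)[...,:3]
E
python3 - <<'E'
from h import *
print(manip.read_state(), manip.tips_ahead)
for n in("top","side"):
    s=manip.snapshot(n);np.savez(n,**{k:s[k] for k in("frame","depth","K","camera_from_world")})
    cv2.imwrite(f"pics/{n}1.png",s["frame"][...,::-1])
    for l in "part_short part_medium part_long short_row medium_row fixture loupe tweezers red_cup jar".split():
        print(n,l,[(np.round(r["point"],3).tolist(),round(r["p"],2)) for r in manip.search_frame(s,l)][:4])
E
```

```text
pics
{'clock': 0.0, 'joint_positions': array([ 1.47967584e+00,  4.08063598e-02,  8.37894454e-02, -4.63029757e-04,
       -1.61551806e+00, -3.33688509e-01]), 'joint_velocities': array([ 0.00104587, -0.00020915, -0.00021312,  0.00074035,  0.00072877,
        0.0003722 ]), 'effort': array([-3.81175423e-04, -3.68175101e+01,  3.47392237e+01,  6.93188801e+00,
       -5.54280545e-03, -6.70110111e-06]), 'ee_pos': array([0.24708979, 0.54640774, 0.24127032]), 'orientation': array([ 3.06925605e+00, -6.61875394e-01, -3.90643716e-04]), 'ft_force': array([-0.45405207, -0.05202711,  0.05988721]), 'ft_torque': array([-0.01531511,  0.02616374,  0.01868669]), 'grip_force': 0.0, 'finger_gap': 0.08501136142702699} 0.011
top part_short [([0.425, -0.127, 0.006], 0.8), ([0.496, 0.05, 0.009], 0.69), ([0.483, -0.038, 0.011], 0.6), ([0.589, -0.234, 0.01], 0.4)]
top part_medium [([0.668, 0.036, 0.006], 0.76)]
top part_long [([0.572, -0.229, 0.018], 0.9), ([0.593, 0.17, 0.014], 0.66)]
top short_row [([0.572, 0.312, 0.008], 0.78)]
top medium_row [([0.596, 0.171, 0.013], 0.7)]
top fixture [([0.59, -0.227, 0.01], 
[... 243 characters left out ...]
 part_short [([0.428, -0.127, 0.013], 0.81), ([0.487, -0.031, 0.013], 0.63), ([0.495, 0.07, 0.018], 0.58)]
side part_medium [([0.669, 0.048, 0.015], 0.62), ([0.558, 0.32, 0.01], 0.55)]
side part_long [([0.565, -0.214, 0.022], 0.84)]
side short_row [([0.559, 0.321, 0.011], 0.91), ([0.492, 0.068, 0.018], 0.49)]
side medium_row [([0.58, 0.183, 0.007], 0.74)]
side fixture [([0.581, -0.206, 0.012], 0.62), ([0.396, 0.037, 0.007], 0.56)]
side loupe [([0.57, 0.045, 0.019], 0.79)]
side tweezers [([0.395, 0.034, 0.01], 0.92)]
side red_cup [([0.771, 0.122, 0.039], 0.77), ([0.584, 0.186, 0.01], 0.37), ([0.559, 0.321, 0.012], 0.27), ([0.584, -0.203, 0.008], 0.22)]
side jar [([0.75, -0.056, 0.049], 0.98)]
```

View pics/top1.png

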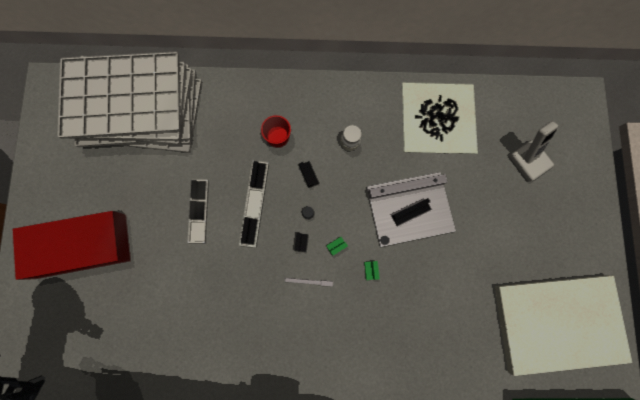

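View pics/side1.png

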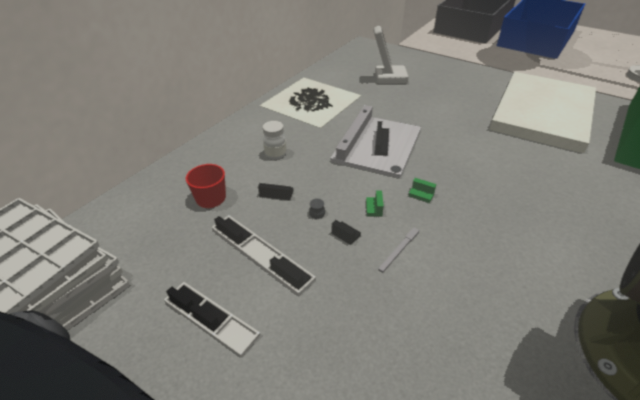

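The top view shows the short part at (301,242), the medium at (308,174), the loupe at (307,212), and the green decoys at (337,245) and (372,270). The strips are at (198,211) and (254,203), with their empty pockets at (197,232) and (254,204). The fixture is at (411,210). The side view agrees. Next I move the wrist camera over the scene.

arm_command --motion '[[[2.1, -3.5, 0.4, 0, 0, 0.035, 1], [2.1, -3.5, 0.4, 0, 0, 0.035, 1], [2.1, -3.5, 0.4, 0, 0, 0.035, 1], [2.1, -3.5, 0.4, 0, 0, 0.035, 1], [2.1, -3.5, 0.4, 0, 0, 0.035, 1], [2.1, -3.5, 0.4, 0, 0, 0.035, 1], [2.1, -3.5, 0.4, 0, 0, 0.035, 1], [2.1, -3.5, 0.4, 0, 0, 0.035, 1], [2.1, -3.5, 0.4, 0, 0, 0.035, 1], [2.1, -3.5, 0.4, 0, 0, 0.035, 1], [2.1, -3.5, 0.4, 0, 0, 0.035, 1], [2.1, -3.5, 0.4, 0, 0, 0.035, 1]]]'

```text
clock: 2.1
ee_pos: [0.4998, 0.1247, 0.2909]
orientation: [-3.141, 0.004, -0.001]
ft_force: [0.4, 1.1, -0.4]
finger_gap: 0.0853
grip_force: 0.0
```

```bash
python3 - <<'E'
from h import *
s=manip.snapshot("wrist");np.savez("w1",**{k:s[k] for k in("frame","depth","K","camera_from_world")})
cv2.imwrite("pics/w1.png",s["frame"][...,::-1])
st=manip.read_state();print(st["ee_pos"],st["orientation"],st["joint_positions"]);C=np.linalg.inv(s["camera_from_world"]);print(C.round(3),s["K"])
P=world(s);print(P[[20,20,200,380,380],[20,620,320,20,620]].round(3))
E
```

```text
[0.50230044 0.11933838 0.2915351 ] [ 3.13952825e+00 -8.89382524e-03  2.89317778e-03] [ 0.6256382  -0.17263    -0.02897546  0.00277066 -1.71416491  0.9398887 ]
[[-0.003 -0.952 -0.306  0.578]
 [-1.     0.003  0.002  0.124]
 [-0.001  0.306 -0.952  0.422]
 [ 0.     0.     0.     1.   ]] [[356.22691212   0.         324.57676118]
 [  0.         356.22691212 197.87960655]
 [  0.           0.           1.        ]]
[[ 0.644  0.452 -0.003]
 [ 0.636 -0.163  0.04 ]
 [ 0.44   0.13  -0.001]
 [ 0.512  0.196  0.355]
 [ 0.511  0.054  0.355]]
```

View pics/w1.png

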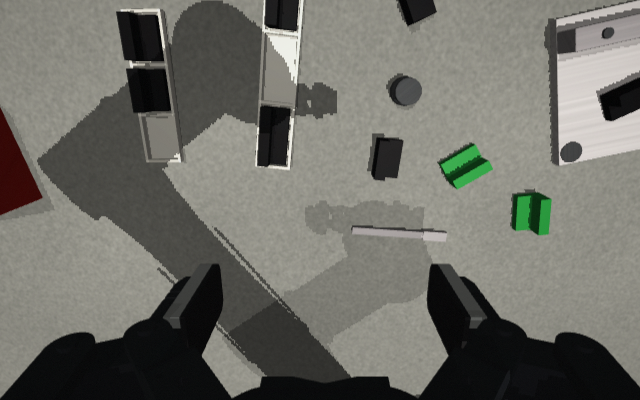

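The wrist view shows the short part at (387,158), the loupe at (405,90), the short row at (150,85) and the medium row at (278,90). Part of the medium part shows at (417,8). I'll shift ahead to see more.

arm_command --motion '[[[3, -2, 0, 0, 0, 0, 1], [3, -2, 0, 0, 0, 0, 1], [2, -2, 0, 0, 0, 0, 0.4], [0, 0, 0, 0, 0, 0, 0.4], [0, 0, 0, 0, 0, 0, 0.4]]]'

```text
clock: 2.57
ee_pos: [0.5798, 0.0656, 0.2892]
orientation: [3.141, -0.012, -0.003]
ft_force: [-1.1, -0.3, -1.7]
finger_gap: 0.0518
grip_force: 0.0
```

```bash
cat >> h.py <<'E'
def ribs(s,z0,z1,amin=60):
    P=world(s);m=((P[...,2]>z0)&(P[...,2]<z1)&(s["depth"]>.2)).astype(np.uint8)
    m=cv2.morphologyEx(m,cv2.MORPH_OPEN,np.ones((2,2)))
    n,L=cv2.connectedComponents(m,connectivity=4)
    for i in range(1,n):
        q=P[L==i]
        if len(q)<amin: continue
        (c,(w,h),a)=cv2.minAreaRect((q[:,:2]*1000).astype(np.float32))
        if w>h: w,h,a=h,w,a+90   # a+90 = direction of long side
        if h>140: continue
        print("c",np.round(c,1),"w,h",round(w,1),round(h,1),"longdir",round((a+90)%180,1),"z",round(float(np.median(q[:,2]))*1000,1),"n",len(q),"rgb",s["frame"][L==i].mean(0).round())
E
python3 - <<'E'
from h import *
s=manip.snapshot("wrist");np.savez("w2",**{k:s[k] for k in("frame","depth","K","camera_from_world")})
cv2.imwrite("pics/w2.png",s["frame"][...,::-1])
for z in((.022,.034),(.036,.044),(.006,.016)): print(z);ribs(s,*z)
w=np.load("w1.npz");print("w1");ribs(w,.022,.034)
E
```

```text
(0.022, 0.034)
c [664.4  49.1] w,h 32.8 68.2 longdir 24.7 z 26.8 n 776 rgb [39. 38. 38.]
c [655.6 124.9] w,h 68.0 117.3 longdir 78.5 z 28.6 n 888 rgb [14. 14. 15.]
c [ 622.6 -128.5] w,h 20.3 30.3 longdir 162.8 z 32.0 n 142 rgb [58. 56. 56.]
c [566.2  32.4] w,h 28.7 35.5 longdir 21.0 z 26.8 n 486 rgb [86. 87. 86.]
c [ 417.7 -143.7] w,h 27.9 66.5 longdir 4.9 z 26.6 n 380 rgb [ 53. 148.  69.]
(0.036, 0.044)
(0.006, 0.016)
c [730.  373.2] w,h 14.6 60.3 longdir 99.6 z 11.6 n 308 rgb [134. 131. 122.]
c [668.1  41.2] w,h 50.3 65.7 longdir 23.9 z 8.9 n 976 rgb [43. 42. 42.]
c [667.6 130.8] w,h 48.6 124.8 longdir 60.9 z 8.3 n 284 rgb [121. 118. 110.]
c [658.7 117.7] w,h 66.6 105.4 longdir 81.9 z 10.7 n 1169 rgb [15. 15. 15.]
c [614.5  42.2] w,h 29.6 94.1 longdir 9.3 z 14.0 n 118 rgb [40. 40. 40.]
c [493.6  43. ] w,h 28.1 57.0 longdir 11.3 z 8.8 n 496 rgb [35. 34. 34.]
c [448.  480.2] w,h 11.2 29.1 longdir 157.3 z 8.6 n 86 rgb [60. 16. 14.]
w1
c [614. 158.] w,h 23.9 96.3 longdir 29.8 z 28.7 n 338 rgb [26. 26. 26.]
c [621.9  76.1] w,h 23.5 127.2 longdir 122.1 z 26.7 n 303 rgb [26. 26. 26.]
c [570.4 331.4] w,h 28.5 45.9 longdir 0.3 z 28.4 n 643 rgb [11. 11. 12.]
c [577.8  66.9] w,h 27.6 110.4 longdir 75.7 z 26.8 n 575 rgb [81. 82. 81.]
c [ 564.  -196.2] w,h 18.5 31.5 longdir 115.0 z 30.3 n 197 rgb [6. 6. 6.]
c [539.7 177. ] w,h 41.8 124.5 longdir 144.4 z 28.7 n 708 rgb [22. 22. 22.]
c [527.6  75.7] w,h 36.3 134.8 longdir 28.5 z 26.7 n 453 rgb [39. 38. 38.]
```

View pics/w2.png

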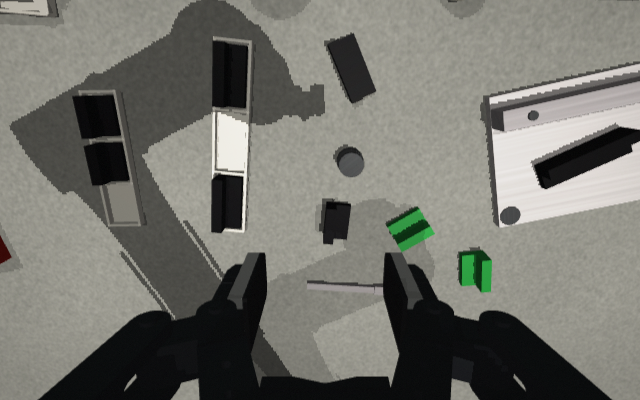

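Everything is in view except the fixture's right end. The medium part is at (350,68), the short at (336,222), the long at (587,157). The depth edges smear, so I'll filter tightly and zoom in on a still picture.

```bash
cat >> h.py <<'E'
def plate(s,z0,z1,amin=60,sq=False):
    P=world(s);Z=P[...,2].astype(np.float32);k=np.ones((3,3))
    flat=(cv2.dilate(Z,k)-cv2.erode(Z,k))<.004
    m=((Z>z0)&(Z<z1)&flat&(s["depth"]>.2)).astype(np.uint8)
    n,L=cv2.connectedComponents(m,connectivity=4)
    for i in range(1,n):
        q=P[L==i]
        if len(q)<amin: continue
        (c,(w,h),a)=cv2.minAreaRect((q[:,:2]*1000).astype(np.float32))
        if w>h: w,h,a=h,w,a+90
        vv,uu=np.nonzero(L==i)
        print("c",np.round(c,1),"mean",(q[:,:2].mean(0)*1000).round(1),"w,h",round(w,1),round(h,1),"dir",round((a+90)%180,1),"z",round(float(np.median(q[:,2]))*1000,1),"n",len(q),"rgb",s["frame"][L==i].mean(0).round(),"px",int(uu.mean()),int(vv.mean()))
E
python3 - <<'E'
from h import *
s=manip.snapshot("wrist");np.savez("w3",**{k:s[k] for k in("frame","depth","K","camera_from_world")})
print(manip.read_state()["ee_pos"])
for z in((.024,.031),(.036,.044),(.007,.0125)): print(z);plate(s,*z,30)
P=world(s)
print((P[40:100:6,325:381:5,2]*1000).round().astype(int))
print((P[195:250:6,316:360:4,2]*1000).round().astype(int))
f=s["frame"]
a=cv2.resize(f[20:120,290:410],None,fx=4,fy=4);b=cv2.resize(f[180:280,290:370],None,fx=4,fy=4)
cv2.imwrite("pics/z3.png",cv2.convertScaleAbs(np.hstack([a,b])[...,::-1],alpha=2.))
E
```

```text
[0.57911239 0.06685148 0.29030234]
(0.024, 0.031)
c [669.5  42.6] mean [669.5  42.6] w,h 9.6 62.2 dir 23.9 z 26.8 n 518 rgb [38. 37. 37.] px 346 70
c [667.6 174.6] mean [668.4 174.4] w,h 11.3 62.8 dir 173.6 z 28.9 n 632 rgb [15. 15. 16.] px 219 72
c [625.3 323.8] mean [625.9 323.9] w,h 12.2 42.4 dir 1.4 z 28.8 n 419 rgb [10.  9. 11.] px 83 115
c [572.1 323.5] mean [572.9 323.4] w,h 12.0 42.8 dir 0.3 z 28.9 n 361 rgb [10. 10. 10.] px 94 164
c [570.6  35.3] mean [570.8  35.2] w,h 23.8 25.2 dir 0.4 z 27.0 n 359 rgb [83. 85. 84.] px 351 163
c [523.1 190.9] mean [523.6 191. ] w,h 10.4 62.6 dir 174.0 z 28.8 n 435 rgb [22. 22. 23.] px 216 204
c [496.4  59.8] mean [496.5  59.8] w,h 9.4 43.1 dir 173.8 z 26.8 n 267 rgb [27. 26. 27.] px 329 225
c [479.7 -43.6] mean [479.7 -43.6] w,h 10.7 41.3 dir 122.2 z 26.8 n 249 rgb [ 49. 151.  67.] px 415 237
c [ 427.5 -135.2] mean [ 428. -135.] w,h 10.9 44.4 dir 7.3 z 26.8 n 257 rgb [ 44. 157.  64.] px 486 275
(0.036, 0.044)
c [ 633.4 -189.7] mean [ 633.7 -190. ] w,h 20.3 138.7 dir 102.2 z 40.9 n 2429 rgb [180. 174. 172.] px 571 105
c [ 582.4 -226.4] mean 
[... 1975 characters left out ...]
6  9  9  8 -2 -1 -2  0 -2]
 [-1  0 27 28 10  9  9  9 -1 -1 -3 -1]
 [-1 -1 25 26 27  9 10  8 -2 -2  0 -1]
 [ 0  1 -1 27 27  8  9  9  9 -1  0  0]
 [ 0 -1 -1 26 26 28  9 11 11 -1 -3 -3]
 [-1 -1 -1 -2 25 27  8  9  9  9 -3 -1]
 [ 0 -1 -1 -2 27 27 26  9  9  8 -2 -1]
 [-1 -3 -1 -3  0 27 27  8  8  8  9 -1]
 [-2 -2 -2 -1 -2 28 26 28  8 -1 -2 -1]]
[[-1  0  0 -2  0 -1 -2 -1 -2  0 -1]
 [-2  1 -1  3  0 -1 -1 -1  0 -1 -2]
 [-1 -1  0 23 22 21  9  8  9  0 -1]
 [-1 -1 -1 26 26 26  7 10  9 -1 -1]
 [-2 -1 -1 27 28  9 10  8  8 -1 -2]
 [ 0 -1  0 29 27 10  8  9  8 -2 -1]
 [ 0 -1 18 27 28  8  8 11 -1  0 -1]
 [-1 -1 27 27 28  9  9  9 -2 -1  0]
 [-1 -1 -2 26 27  0 -4  0 -2 -2 -2]
 [-1 -2 -2  0 -1 -1  0 -1 -1 -2  0]]
```

View pics/z3.png

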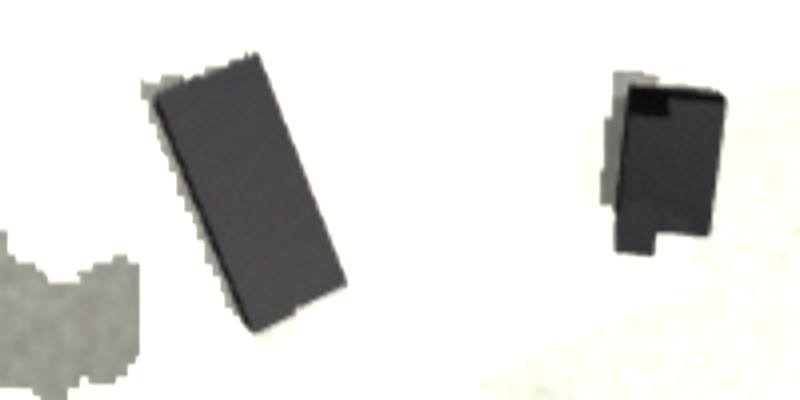

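The crop shows both ribs on the +y side, with the flange towards −y. The height bands give clean rib centres, so I go to the short part first.

arm_command --motion '[[[-2.75, -0.24, -2, 0, 0, -0.033, 0.4], [-2.75, -0.24, -2, 0, 0, -0.033, 0.4], [-2.75, -0.23, -2, 0, 0, -0.032, 0.4], [0, 0, -3.4, 0, 0, 0, 0.4], [0, 0, -3.4, 0, 0, 0, 0.4], [0, 0, -3.4, 0, 0, 0, 0.4], [0, 0, -3.4, 0, 0, 0, 0.4], [0, 0, -3.4, 0, 0, 0, 0.4], [0, 0, 0, 0, 0, 0, 0.4], [0, 0, 0, 0, 0, 0, 0.4], [0, 0, 0, 0, 0, 0, 0.4]]]'

```text
clock: 3.58
ee_pos: [0.4979, 0.0603, 0.0632]
orientation: [-3.137, 0.159, -0.006]
ft_force: [-0.2, 0.2, 0.6]
finger_gap: 0.0338
grip_force: 0.0
```

```bash
python3 - <<'E'
from h import *
s=manip.snapshot("wrist")
st=manip.read_state();print(st["ee_pos"],st["orientation"],st["finger_gap"])
plate(s,.018,.033,60)
E
```

```text
[0.49831172 0.06042776 0.06363737] [-3.13614479  0.15965945 -0.00732689] 0.03458606764887003
```

arm_command --motion '[[[-0.17, -0.06, -2.0, 0, 0, 0, 0.4], [0, 0, -1.4, 0, 0, 0, 0.4], [0, 0, -0.45, 0, 0, 0, 0.4], [0, 0, 0, 0, 0, 0, 0.4], [0, 0, 0, 0, 0, 0, 0.2], [0, 0, 0, 0, 0, 0, 0], [0, 0, 0, 0, 0, 0, 0], [0, 0, 0, 0, 0, 0, 0], [0, 0, 0, 0, 0, 0, 0], [0, 0, 0, 0, 0, 0, 0]]]' --force 30

```text
clock: 4.47
ee_pos: [0.4963, 0.0594, 0.0238]
orientation: [-3.137, 0.161, -0.005]
ft_force: [-0.9, 1.3, 7.0]
finger_gap: 0.0114
grip_force: 31.7
```

arm_command --motion '[[[0, 0, 2.5, 0, 0, 0, 0], [0, 0, 3, 0, 0, 0, 0], [0.3, 3.7, 1, 0, 0, 0.015, 0], [0.3, 3.8, 0, 0, 0, 0.015, 0], [0.3, 3.8, 0, 0, 0, 0.015, 0], [0.3, 3.8, 0, 0, 0, 0.015, 0], [0.3, 3.8, 0, 0, 0, 0.015, 0], [0.4, 3.8, 0, 0, 0, 0.015, 0], [0.4, 3.7, 0, 0, 0, 0.02, 0], [0, 0, -1, 0, 0, 0, 0], [0, 0, 0, 0, 0, 0, 0], [0, 0, 0, 0, 0, 0, 0]]]'

```text
clock: 5.47
ee_pos: [0.5175, 0.3225, 0.0758]
orientation: [3.14, 0.012, -0.002]
ft_force: [0.6, -0.5, -0.3]
finger_gap: 0.011
grip_force: 30.8
```

```bash
python3 - <<'E'
from h import *
s=manip.snapshot("wrist")
st=manip.read_state();print(st["ee_pos"],st["orientation"],st["finger_gap"],st["ft_force"])
for z in((.024,.033),(.007,.0125),(.04,.13)):print(z);plate(s,*z,60)
cv2.imwrite("pics/p4.png",s["frame"][...,::-1])
E
```

```text
[0.51799947 0.32220769 0.07675638] [ 3.14076062e+00  1.04974301e-02 -5.66209204e-04] 0.011403632113558288 [ 0.81261488 -0.51479055 -0.14881485]
(0.024, 0.033)
c [499.5 194.9] mean [495.7 197.1] w,h 12.3 18.3 dir 174.7 z 28.2 n 276 rgb [18. 18. 19.] px 544 270
c [475.7 481. ] mean [471.9 480.4] w,h 3.5 61.0 dir 11.3 z 27.9 n 1095 rgb [56. 10.  8.] px 51 304
(0.007, 0.0125)
c [521.3 167.5] mean [524.5 165.5] w,h 11.7 78.2 dir 173.4 z 9.3 n 1037 rgb [144. 143. 139.] px 590 211
c [521.7 201.8] mean [520.7 201.9] w,h 10.3 72.7 dir 179.9 z 8.7 n 676 rgb [188. 186. 179.] px 526 216
c [550.6 496.5] mean [550.7 496.4] w,h 2.0 10.5 dir 8.5 z 8.7 n 71 rgb [68. 12. 10.] px 15 164
c [540.9 305.8] mean [543.3 301. ] w,h 21.6 32.2 dir 0.1 z 8.9 n 352 rgb [155. 153. 143.] px 361 179
c [547.5 333.2] mean [547.5 333.8] w,h 3.5 16.5 dir 179.3 z 8.9 n 112 rgb [163. 160. 150.] px 303 172
c [523.4 197.1] mean [523.9 197.1] w,h 2.4 63.6 dir 173.8 z 9.7 n 573 rgb [ 9.  9. 10.] px 536 212
c [497.3 485.4] mean [499.5 486. ] w,h 3.6 103.3 dir 11.4 z 9.8 n 1182 rgb [59. 11.  8.] px 52 246
c [519.2 333.7] mean [519.5 333.7] w,h 1.9 35.9 dir 179.8 z 9.0 n 181 rgb [152. 149. 140.] px 304 217
(0.04, 0.13)
```

View pics/p4.png

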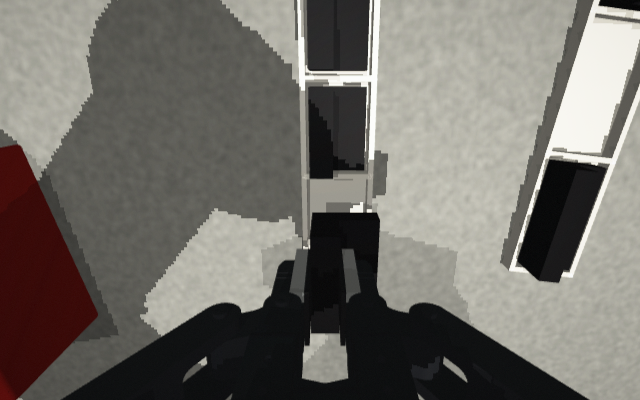

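The held moulding is at (345,265), in line with the empty pocket. The left rim measures y=333.7 mm, which puts the target 1 mm further in x and y.

arm_command --motion '[[[0.1, 0.11, -2.5, 0, 0, 0, 0], [0, 0, -1.5, 0, 0, 0, 0], [0, 0, -0.6, 0, 0, 0, 0], [0, 0, -0.45, 0, 0, 0, 0], [0, 0, 0, 0, 0, 0, 0], [0, 0, 0, 0, 0, 0, 0]]]'

```text
clock: 6.02
ee_pos: [0.5197, 0.324, 0.0276]
orientation: [-3.141, -0.011, -0.002]
ft_force: [0.3, -0.4, -0.9]
finger_gap: 0.011
grip_force: 30.9
```

arm_command --motion '[[[0, 0, -0.15, 0, 0, 0, 0], [0, 0, 0, 0, 0, 0, 0], [0, 0, 0, 0, 0, 0, 0.2], [0, 0, 0, 0, 0, 0, 0.35], [0, 0, 0, 0, 0, 0, 0.35], [0, 0, 0, 0, 0, 0, 0.35], [0, 0, 2, 0, 0, 0, 0.4], [0, 0, 3, 0, 0, 0, 0.4], [0, 0, 3, 0, 0, 0, 0.4], [-1, 0, 3, 0, 0, 0, 0.4], [-1, 0, 2, 0, 0, 0, 0.4], [0, 0, 0, 0, 0, 0, 0.4]]]'

```text
clock: 7.02
ee_pos: [0.5, 0.3254, 0.1612]
orientation: [-3.136, -0.013, -0.011]
ft_force: [0.8, 0.8, 1.1]
finger_gap: 0.0343
grip_force: 0.0
```

```bash
python3 - <<'E'
from h import *
s=manip.snapshot("wrist")
st=manip.read_state();print(st["ee_pos"],st["orientation"],st["finger_gap"],st["ft_force"])
for z in((.024,.033),(.007,.0125)):print(z);plate(s,*z,100)
E
```

```text
[0.4996036  0.32508475 0.15832107] [-3.13745633 -0.01252264 -0.00662869] 0.034055976093224985 [ 0.09547359  0.08439402 -0.25652792]
(0.024, 0.033)
c [617.3 324.5] mean [617.6 324.5] w,h 10.3 28.9 dir 0.7 z 28.9 n 719 rgb [41. 40. 41.] px 327 23
c [571.8 324.4] mean [572.3 324.5] w,h 10.2 43.2 dir 0.5 z 28.9 n 933 rgb [44. 43. 43.] px 326 93
c [542.5 494.7] mean [543.4 494.9] w,h 2.2 35.4 dir 11.4 z 28.4 n 262 rgb [64. 11. 10.] px 95 132
c [522.5 191.8] mean [523.9 192. ] w,h 12.3 63.3 dir 173.8 z 28.9 n 1279 rgb [31. 30. 31.] px 503 161
c [519.2 323.5] mean [519.9 323.7] w,h 9.9 43.6 dir 0.2 z 28.9 n 745 rgb [23. 22. 23.] px 327 165
c [506.2 487.4] mean [507.7 487.7] w,h 2.0 37.5 dir 12.1 z 28.5 n 210 rgb [57. 10.  9.] px 113 179
(0.007, 0.0125)
c [619.5 309.3] mean [619.8 309.3] w,h 16.1 32.4 dir 180.0 z 10.9 n 1086 rgb [40. 39. 40.] px 348 24
c [613.1 304.3] mean [606.4 302.5] w,h 37.6 47.9 dir 157.8 z 8.8 n 287 rgb [246. 246. 242.] px 357 44
c [563.9 178. ] mean [580.9 176.5] w,h 41.6 152.3 dir 173.4 z 8.8 n 1481 rgb [216. 214. 207.] px 523 80
c [572.3 308.9] mean [573.2 309. ] w,h 15.9 43.1 dir 0.9 z 10.9 n 1208 rgb [43. 42. 42.] px 347 91
c [540. 315.] mean [538.9 314.3] w,h 39.4 95.2 dir 0.5 z 8.9 n 591 rgb [220. 220. 215.] px 339 136
c [520.1 171.2] mean [521.8 171.2] w,h 7.4 63.1 dir 173.2 z 10.9 n 572 rgb [31. 30. 32.] px 518 160
c [519.2 308.5] mean [519.7 308.5] w,h 15.7 43.9 dir 179.8 z 10.9 n 1013 rgb [30. 29. 29.] px 346 161
c [494.5 167.4] mean [493.  168.1] w,h 9.4 27.9 dir 155.5 z 9.0 n 103 rgb [231. 230. 223.] px 514 194
```

The short part is seated: its top reads 28.9 mm, the same as its neighbours, and it is centred. Next is the medium part.

arm_command --motion '[[[1.9, -3.14, 0, 0, 0, 0.045, 0.4], [1.9, -3.14, 0, 0, 0, 0.045, 0.4], [1.9, -3.14, 0, 0, 0, 0.045, 0.4], [1.9, -3.14, 0, 0, 0, 0.045, 0.4], [1.9, -3.14, 0, 0, 0, 0.045, 0.4], [1.9, -3.14, 0, 0, 0, 0.045, 0.4], [1.9, -3.14, 0, 0, 0, 0.045, 0.4], [1.85, -3.14, 0, 0, 0, 0.045, 0.4], [1.85, -3.13, 0, 0, 0, 0.049, 0.4], [0, 0, 0, 0, 0, 0, 0.4], [0, 0, 0, 0, 0, 0, 0.4]]]'

```text
clock: 7.98
ee_pos: [0.6691, 0.0394, 0.1523]
orientation: [3.075, 0.644, -0.005]
ft_force: [-1.0, 0.0, 1.4]
finger_gap: 0.0342
grip_force: 0.0
```

```bash
python3 - <<'E'
from h import *
s=manip.snapshot("wrist")
st=manip.read_state();print(st["ee_pos"],st["orientation"],st["finger_gap"],st["joint_positions"])
for z in((.022,.033),(.007,.0125)):print(z);plate(s,*z,100)
E
```

```text
[0.66879832 0.04069531 0.15284756] [-3.07443948 -0.64594911  0.00410856] 0.03418207334821971 [ 3.58197417e-01  2.34087646e-01  1.35697929e-01 -4.20706634e-04
 -1.47498861e+00  1.62682147e+00]
(0.022, 0.033)
c [667.7 174.4] mean [669.1 174.3] w,h 12.0 64.6 dir 173.8 z 28.9 n 1462 rgb [18. 18. 19.] px 147 118
c [669.4  42.7] mean [670.9  43.4] w,h 10.4 63.7 dir 23.7 z 26.9 n 1140 rgb [33. 33. 33.] px 320 187
c [523.1 190.9] mean [526.1 190.5] w,h 11.6 65.2 dir 173.5 z 28.9 n 969 rgb [14. 13. 14.] px 81 275
c [573.3  27.3] mean [573.2  27.8] w,h 8.3 23.8 dir 14.7 z 26.9 n 188 rgb [65. 66. 66.] px 290 298
c [ 602.2 -255.5] mean [ 602.  -255.1] w,h 3.1 27.6 dir 115.6 z 27.4 n 242 rgb [7. 6. 7.] px 592 381
(0.007, 0.0125)
c [652.9 166.7] mean [664.  154.7] w,h 40.2 102.4 dir 174.4 z 8.9 n 502 rgb [204. 202. 193.] px 183 131
c [666.2 160.2] mean [666.9 160.1] w,h 18.5 63.4 dir 173.6 z 10.9 n 1960 rgb [21. 21. 22.] px 176 126
c [675.9  28.7] mean [676.7  29.3] w,h 16.2 64.3 dir 24.6 z 8.9 n 1519 rgb [35. 34. 34.] px 339 181
c [545.4 179.4] mean [532.6 176.8] w,h 40.2 122.2 dir 173.6 z 10.5 n 1942 rgb [74. 73. 71.] px 113 263
c [ 652.2 -196. ] mean [ 651.8 -193.2] w,h 14.8 160.3 dir 102.2 z 10.8 n 2322 rgb [170. 165. 162.] px 555 303
c [ 609.6 -270.5] mean [ 606.4 -279.6] w,h 36.9 121.8 dir 83.9 z 10.9 n 1509 rgb [196. 191. 187.] px 603 372
c [493.4 -34.6] mean [496.  -35.9] w,h 15.3 43.4 dir 121.8 z 8.9 n 428 rgb [ 34. 132.  51.] px 323 373
c [ 522.  -148.9] mean [ 522.6 -150.3] w,h 12.6 27.5 dir 59.2 z 10.8 n 174 rgb [213. 208. 204.] px 442 392
```

arm_command --motion '[[[0.06, 0.2, -3.4, 0, 0, 0, 0.4], [0, 0, -3.4, 0, 0, 0, 0.4], [0, 0, -3.4, 0, 0, 0, 0.4], [0, 0, -1.5, 0, 0, 0, 0.4], [0, 0, -1.0, 0, 0, 0, 0.4], [0, 0, 0, 0, 0, 0, 0.4], [0, 0, 0, 0, 0, 0, 0.2], [0, 0, 0, 0, 0, 0, 0], [0, 0, 0, 0, 0, 0, 0], [0, 0, 0, 0, 0, 0, 0], [0, 0, 0, 0, 0, 0, 0], [0, 0, 0, 0, 0, 0, 0]]]'

```text
clock: 9.03
ee_pos: [0.6708, 0.044, 0.03]
orientation: [3.074, 0.65, 0.006]
ft_force: [-1.2, 0.8, 5.9]
finger_gap: 0.011
grip_force: 33.0
```

arm_command --motion '[[[0, 0, 2, 0, 0, 0, 0], [0, 0, 3, 0, 0, 0, 0], [-1.2, 2.3, 1.5, 0, 0, -0.08, 0], [-1.2, 2.3, 0, 0, 0, -0.09, 0], [-1.2, 2.3, 0, 0, 0, -0.09, 0], [-1.2, 2.3, 0, 0, 0, -0.09, 0], [-1.2, 2.3, 0, 0, 0, -0.09, 0], [-1.37, 2.35, 0, 0, 0, -0.085, 0], [0, 0, 0, 0, 0, 0, 0], [0, 0, 0, 0, 0, 0, 0], [0, 0, 0, 0, 0, 0, 0]]]'

```text
clock: 9.95
ee_pos: [0.596, 0.1818, 0.0928]
orientation: [3.137, -0.169, 0.0]
ft_force: [0.0, 0.6, -0.1]
finger_gap: 0.011
grip_force: 32.2
```

```bash
python3 - <<'E'
from h import *
s=manip.snapshot("wrist")
st=manip.read_state();print(st["ee_pos"],st["orientation"],st["finger_gap"],st["ft_force"])
for z in((.024,.033),(.007,.0125)):print(z);plate(s,*z,60)
cv2.imwrite("pics/p5.png",s["frame"][...,::-1])
E
```

```text
[0.59617511 0.18147623 0.09274199] [ 3.13668173e+00 -1.70216670e-01 -3.60005549e-05] 0.010956357859744532 [-0.2214785   0.3455078  -1.37713309]
(0.024, 0.033)
c [625.1 324.2] mean [623.7 322.9] w,h 13.3 44.1 dir 179.5 z 28.7 n 1537 rgb [13. 13. 14.] px 75 203
c [570.9  36. ] mean [571.2  36. ] w,h 26.1 28.2 dir 51.5 z 26.9 n 1421 rgb [92. 93. 93.] px 569 236
c [572.4 323.1] mean [573.6 322.4] w,h 13.1 45.0 dir 1.0 z 28.7 n 1474 rgb [15. 15. 15.] px 102 278
c [528.3 322.9] mean [529.8 322.3] w,h 12.9 27.8 dir 0.8 z 28.7 n 728 rgb [22. 21. 22.] px 122 337
c [500.8 193.6] mean [500.8 193.7] w,h 10.2 20.5 dir 173.4 z 28.9 n 356 rgb [23. 23. 24.] px 321 356
(0.007, 0.0125)
c [672.1 146.2] mean [672.2 146.3] w,h 2.2 24.0 dir 174.0 z 8.9 n 163 rgb [254. 254. 253.] px 370 81
c [647.8 186.3] mean [648.9 186.9] w,h 3.5 78.7 dir 173.8 z 9.0 n 423 rgb [196. 193. 185.] px 305 128
c [657.7 160.5] mean [657.8 160.6] w,h 16.4 47.1 dir 173.4 z 10.9 n 2199 rgb [51. 49. 50.] px 348 109
c [634.5 151.9] mean [632.6 154.6] w,h 33.1 41.1 dir 138.4 z 9.0 n 417 rgb [198. 196. 189.] px 361 150
c [587.3 314.5] mean [584.5 306. ] w,h 41.7 131.2 dir 1.0 z 10.1 n 3097 rgb [85. 83. 80.] px 137 246
c [625.3 309.7] mean [626.3 309.4] w,h 20.2 44.2 dir 1.6 z 10.9 n 2191 rgb [14. 14. 14.] px 114 187
c [591.9 193.3] mean [591.5 193.3] w,h 1.8 30.2 dir 174.4 z 8.9 n 120 rgb [158. 155. 145.] px 306 220
c [577.5  43.8] mean [578.4  45.3] w,h 11.6 28.7 dir 139.1 z 10.4 n 317 rgb [37. 38. 38.] px 538 216
c [530.  309.8] mean [529.9 309.6] w,h 26.0 31.1 dir 15.6 z 10.9 n 964 rgb [23. 22. 23.] px 153 318
c [485.7 -26.6] mean [485.3 -25. ] w,h 21.9 22.8 dir 120.5 z 9.0 n 685 rgb [ 35. 137.  54.] px 627 327
c [488.8 183. ] mean [488.8 183.1] w,h 8.9 9.2 dir 174.5 z 10.5 n 75 rgb [95. 94. 90.] px 337 349
```

View pics/p5.png

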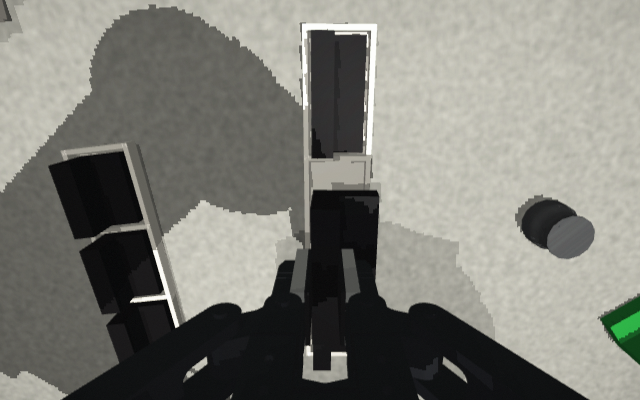

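The held medium part is at (345,250), in line with the pocket. Next I check its offset along the length in the jaws.

```bash
python3 - <<'E'
from h import *
s=manip.snapshot("wrist");P=world(s);st=manip.read_state();e=st["ee_pos"]
psi=np.radians(-6.2);x=np.array([np.cos(psi),np.sin(psi)]);y=np.array([-x[1],x[0]])
q=P-e;a=q[...,:2]@x;b=q[...,:2]@y;z=P[...,2]
m=(abs(b)<.04)&(z>.05)&(z<.12)&(s["depth"]>.05);m[:, :300]=0;m[:,390:]=0;m[260:]=0
for lo in range(50,100,5):
    k=m&(z*1000>=lo)&(z*1000<lo+5)
    if k.sum()>5: print(lo,k.sum(),np.percentile(a[k]*1000,[2,50,98]).round(1),np.percentile(b[k]*1000,[2,98]).round(1))
E
```

```text
60 106 [30.2 30.6 30.9] [-24.    4.5]
65 214 [30.2 30.6 31. ] [-24.    4.7]
70 2382 [ 0.1 17.5 30.7] [-24.3  -0.6]
75 96 [30.2 30.7 31.1] [-6.2  5.1]
80 142 [10.3 30.6 31. ] [-11.    9.5]
85 1342 [ 8.8 19.4 30.8] [-10.4   8. ]
90 534 [ 9.6 15.9 30.5] [-11.6   8.8]
```

arm_command --motion '[[[0.09, 0.11, -3, 0, 0, 0, 0], [0, 0, -1.6, 0, 0, 0, 0], [0, 0, -0.8, 0, 0, 0, 0], [0, 0, -0.5, 0, 0, 0, 0], [0, 0, 0, 0, 0, 0, 0], [0, 0, 0, 0, 0, 0, 0]]]'

```text
clock: 10.55
ee_pos: [0.5976, 0.183, 0.0348]
orientation: [-3.137, 0.171, -0.002]
ft_force: [0.8, 0.0, 1.2]
finger_gap: 0.0113
grip_force: 32.3
```

arm_command --motion '[[[0, 0, -0.2, 0, 0, 0, 0], [0, 0, 0, 0, 0, 0, 0], [0, 0, 0, 0, 0, 0, 0]]]'

```text
clock: 10.8
ee_pos: [0.5971, 0.1833, 0.0323]
orientation: [-3.136, 0.171, -0.001]
ft_force: [-1.2, -0.4, -0.3]
finger_gap: 0.0107
grip_force: 32.3
```

arm_command --motion '[[[0, 0, 0, 0, 0, 0, 0.2], [0, 0, 0, 0, 0, 0, 0.35], [0, 0, 0, 0, 0, 0, 0.35], [0, 0, 2, 0, 0, 0, 0.35], [0, 0, 3, 0, 0, 0, 0.2], [0, 0, 4, 0, 0, 0, 0], [-1, -3, 2.5, 0, 0, 0.02, 0], [-1.2, -3, 2.5, 0, 0, 0.02, 0], [-1.2, -3, 2.5, 0, 0, 0.02, 0], [-1.2, -3, 2.5, 0, 0, 0.02, 0], [-1.2, -3, 2.5, 0, 0, 0.02, 0], [-1.2, -3, 0, 0, 0, 0.01, 0]]]'

```text
clock: 11.8
ee_pos: [0.5276, 0.0016, 0.2533]
orientation: [-3.141, -0.004, -0.015]
ft_force: [1.5, -0.1, 1.4]
finger_gap: 0.0003
grip_force: 0.0
```

arm_command --motion '[[[0, -3, 0, 0, 0, 0, 0], [0, -3, 0, 0, 0, 0, 0], [0, 0, 0, 0, 0, 0, 0], [0, 0, 0, 0, 0, 0, 0]]]'

```text
clock: 12.13
ee_pos: [0.5267, -0.0581, 0.2471]
orientation: [-3.142, 0.002, -0.001]
ft_force: [-0.1, 0.1, 0.2]
finger_gap: -0.0
grip_force: 0.0
```

```bash
python3 - <<'E'
from h import *
s=manip.snapshot("wrist");np.savez("w6",**{k:s[k] for k in("frame","depth","K","camera_from_world")})
st=manip.read_state();print(st["ee_pos"],st["orientation"],st["finger_gap"],st["joint_positions"])
for z in((.024,.033),(.036,.044),(.009,.0128),(.018,.024)):print(z);plate(s,*z,100)
cv2.imwrite("pics/p6.png",s["frame"][...,::-1])
E
```

```text
[ 0.52678755 -0.05722732  0.2468671 ] [-3.14149405e+00  1.02327984e-04 -5.05661374e-04] 0.00041106248447657546 [ 2.71690742e-01 -1.46582469e-01 -8.64132721e-02 -8.55785307e-06
 -1.63062896e+00  1.29903993e+00]
(0.024, 0.033)
c [656.2 175.9] mean [656.  174.9] w,h 14.1 40.2 dir 173.7 z 28.7 n 661 rgb [15. 15. 16.] px 61 23
c [595.6 181.8] mean [596.7 181.1] w,h 13.2 62.7 dir 173.6 z 28.8 n 878 rgb [8. 8. 9.] px 69 92
c [570.7  35.3] mean [570.9  35. ] w,h 24.7 24.9 dir 42.4 z 26.9 n 518 rgb [35. 36. 36.] px 227 120
c [522.9 190.6] mean [523.5 190.2] w,h 12.4 63.6 dir 173.7 z 28.8 n 668 rgb [9. 8. 9.] px 76 168
c [479.4 -44. ] mean [479.6 -44.4] w,h 10.3 42.8 dir 122.5 z 26.7 n 355 rgb [ 51. 161.  71.] px 311 209
c [ 428.1 -135.4] mean [ 428.3 -135.4] w,h 10.3 43.8 dir 6.1 z 26.9 n 331 rgb [ 42. 134.  58.] px 395 253
(0.036, 0.044)
c [ 639.6 -219.6] mean [ 640.  -221.2] w,h 20.0 199.3 dir 102.2 z 40.9 n 5323 rgb [172. 166. 165.] px 511 40
c [ 582.3 -227. ] mean [ 582.7 -228.1] w,h 10.8 99.1 dir 115.8 z 38.9 n 1136 rgb [24. 24. 25.] px 508 108
(0.009, 0.0128)
c [657.1 160.8] mean [657.4 161.1] w,h 19.9 45.3 dir 173.6 z 10.9 n 966 rgb [16. 15. 16.] px 89 24
c [ 657.1 -215.7] mean [ 656.6 -213.9] w,h 10.6 198.2 dir 102.4 z 10.9 n 2232 rgb [173. 168. 165.] px 490 24
c [ 567.6 -235.3] mean [ 570.2 -235.9] w,h 122.4 199.1 dir 101.9 z 10.9 n 18885 rgb [210. 205. 201.] px 500 117
c [593.9 167.6] mean [594.7 167.5] w,h 19.7 62.9 dir 173.5 z 10.9 n 1211 rgb [9. 9. 9.] px 95 94
c [521.4 176.5] mean [521.9 176.1] w,h 19.8 63.5 dir 173.8 z 10.9 n 1043 rgb [8. 8. 9.] px 101 166
(0.018, 0.024)
c [ 565.9 -234.7] mean [ 566.2 -235.4] w,h 13.3 98.8 dir 113.9 z 20.9 n 987 rgb [25. 25. 26.] px 503 124
```

View pics/p6.png

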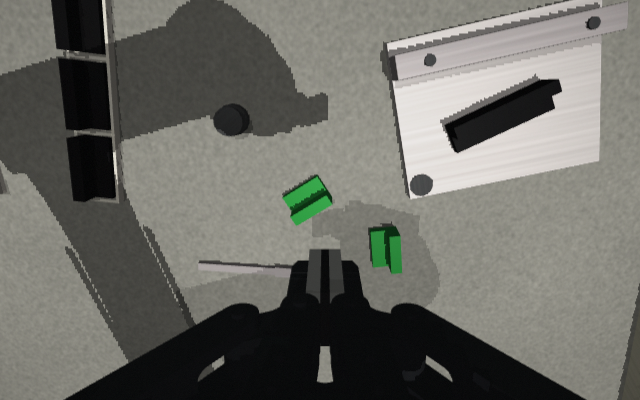

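The medium part is seated: its top at 28.8 mm matches its neighbours. The fixture is at (500,90), and the long moulding at (505,115) is skewed 13.6° from the fence. I'll use the half-open fingers as a wide pusher behind the rib.

arm_command --motion '[[[0.5, -3.53, 0, 0, 0, 0.043, 0.5], [0.5, -3.53, 0, 0, 0, 0.043, 0.5], [0.5, -3.53, 0, 0, 0, 0.043, 0.5], [0.5, -3.53, 0, 0, 0, 0.043, 0.5], [0.5, -3.53, 0, 0, 0, 0.041, 0.5], [0, 0, -3.6, 0, 0, 0, 0.5], [0, 0, -3.6, 0, 0, 0, 0.5], [0, 0, -3.6, 0, 0, 0, 0.5], [0, 0, -3.6, 0, 0, 0, 0.5], [0, 0, -3.6, 0, 0, 0, 0.5], [0, 0, 0, 0, 0, 0, 0.5], [0, 0, 0, 0, 0, 0, 0.5]]]'

```text
clock: 13.18
ee_pos: [0.5511, -0.2325, 0.0655]
orientation: [-3.123, -0.338, 0.007]
ft_force: [0.2, 0.5, 2.0]
finger_gap: 0.0424
grip_force: 0.0
```

```bash
python3 - <<'E'
from h import *
s=manip.snapshot("wrist")
st=manip.read_state();print(st["ee_pos"],st["orientation"],st["finger_gap"],st["ft_force"])
F=np.array([.6289,-.2219]);x=np.array([.977,.211]);d=st["ee_pos"][:2]-F;print("fix",d@x,d@[-.211,.977])
for z in((.036,.044),):print(z);plate(s,*z,60)
P=world(s);z=P[...,2];m=(s["depth"]>.1)
# fingertips: lowest dark finger points near TCP
q=P-st["ee_pos"];k=(abs(q[...,0])<.03)&(abs(q[...,1])<.05)&(z>.03)&(s["depth"]<.16)
print(k.sum(),np.percentile(z[k],[0,1,5,50])if k.sum() else 0)
cv2.imwrite("pics/p7.png",s["frame"][...,::-1])
E
```

```text
[ 0.55273458 -0.23308845  0.06844075] [3.12183328e+00 3.37941225e-01 7.75653710e-04] 0.04267943667853715 [-0.67841236  0.95515367  1.8173439 ]
fix -0.0767743823307539 0.005139792502849166
(0.036, 0.044)
30970 [0.0544781  0.06221677 0.07373783 0.11282521]
```

View pics/p7.png

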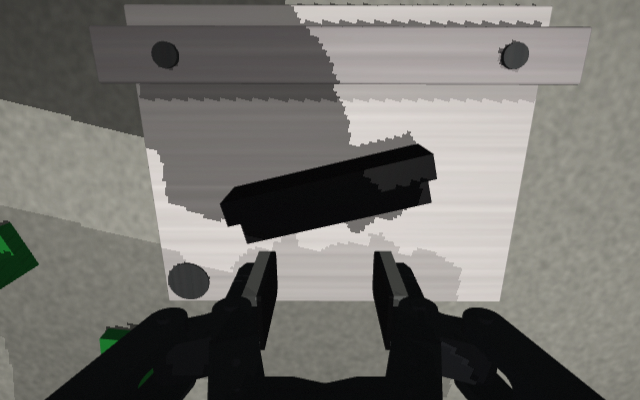

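The long part at (330,190) lies ahead of the fingers, and the view is square to the fence. I lower the fingers behind the rib.

arm_command --motion '[[[0, 0, -1.6, 0, 0, 0, 0.5], [0, 0, -1.0, 0, 0, 0, 0.5], [0, 0, -0.3, 0, 0, 0, 0.5], [0, 0, 0, 0, 0, 0, 0.5], [0, 0, 0, 0, 0, 0, 0.5]]]'

```text
clock: 13.65
ee_pos: [0.5525, -0.2335, 0.0391]
orientation: [3.123, 0.336, 0.002]
ft_force: [-0.3, -0.3, -0.3]
finger_gap: 0.0425
grip_force: 0.0
```

```bash
cat >> h.py <<'E'
def rel(s=None):
    st=manip.read_state();F=np.array([.6289,-.2219]);x=np.array([.977,.211]);y=np.array([-.211,.977]);d=st["ee_pos"][:2]-F
    f=st["ft_force"];print("tcp fix mm",(1e3*np.array([d@x,d@y,st["ee_pos"][2]])).round(1),"F fix",np.round([f[:2]@x,f[:2]@y,f[2]],1),"gap",st["finger_gap"])
E
python3 - <<'E'
from h import *
rel()
s=manip.snapshot("side");f=s["frame"];cfw=np.array(s["camera_from_world"]);p=np.array(s["K"])@(cfw@[.58,-.22,.03,1])[:3];u,v=(p[:2]/p[2]).astype(int);print(u,v)
cv2.imwrite("pics/s8.png",cv2.resize(f[v-60:v+50,u-70:u+70],None,fx=5,fy=5,interpolation=cv2.INTER_CUBIC)[...,::-1])
E
```

```text
tcp fix mm [-77.1   4.8  39.1] F fix [-0.3 -0.2 -0.3] gap 0.04253173592658519
377 136
```

View pics/s8.png

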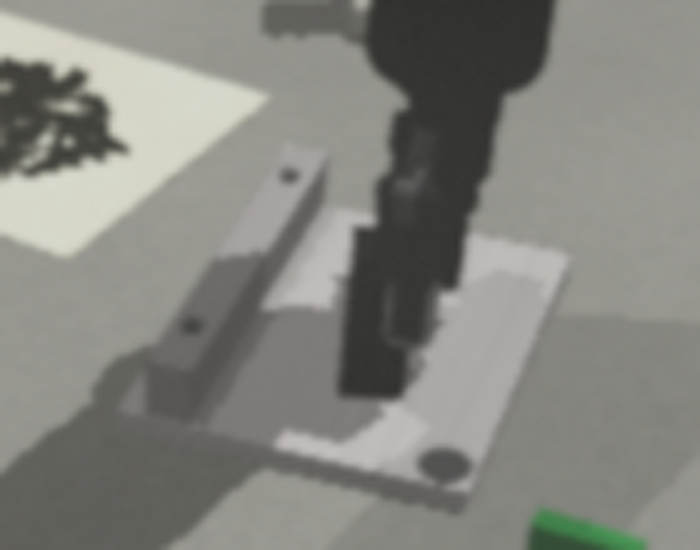

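The side view shows the fingers standing above the flange behind the rib, clear of the fence. That was my last picture, so I'll push and check by numbers from here.

arm_command --motion '[[[0.49, 0.105, 0, 0, 0, 0, 0.5], [0.49, 0.105, 0, 0, 0, 0, 0.5], [0.49, 0.105, 0, 0, 0, 0, 0.5], [0.49, 0.105, 0, 0, 0, 0, 0.5], [0.49, 0.105, 0, 0, 0, 0, 0.5], [0.49, 0.105, 0, 0, 0, 0, 0.5], [0.3, 0.065, 0, 0, 0, 0, 0.5], [0, 0, 0, 0, 0, 0, 0.5]]]'

```text
clock: 14.37
ee_pos: [0.5848, -0.2262, 0.0375]
orientation: [3.123, 0.336, -0.0]
ft_force: [-0.3, 0.3, -0.4]
finger_gap: 0.0422
grip_force: 0.0
```

```bash
python3 - <<'E'
from h import *
rel();s=manip.snapshot("wrist");plate(s,.034,.044,60)
E
```

```text
tcp fix mm [-44.    5.1  37.5] F fix [-0.2  0.3 -0.4] gap 0.04219418248847056
```

```bash
sed -i 's/s\["depth"\]>.2/s["depth"]>.08/' h.py; python3 - <<'E'
from h import *
rel();s=manip.snapshot("wrist");plate(s,.034,.044,100);plate(s,.018,.024,100)
E
```

```text
tcp fix mm [-44.3   5.1  37.5] F fix [-0.2  0.4  0.1] gap 0.04272938780371151
c [ 639.6 -220. ] mean [ 640.  -219.4] w,h 21.9 199.8 dir 102.2 z 41.0 n 30922 rgb [140. 135. 134.] px 337 149
c [ 601.7 -224.5] mean [ 602.9 -224.5] w,h 14.1 99.6 dir 102.4 z 38.9 n 7739 rgb [13. 13. 13.] px 328 241
c [ 584.5 -193.8] mean [ 584.5 -194. ] w,h 1.4 4.4 dir 104.7 z 40.5 n 106 rgb [15. 16. 17.] px 245 269
c [ 600.6 -189.2] mean [ 600.5 -189.2] w,h 1.2 28.8 dir 102.5 z 21.1 n 243 rgb [9. 9. 9.] px 248 214
c [ 606.3 -215.7] mean [ 606.2 -215.3] w,h 1.1 23.6 dir 102.3 z 21.1 n 199 rgb [9. 9. 9.] px 309 213
c [ 611.8 -241.1] mean [ 611.7 -240.5] w,h 1.1 26.9 dir 101.9 z 21.2 n 221 rgb [9. 9. 9.] px 368 214
c [ 573.8 -187.6] mean [ 574. -185.] w,h 8.1 15.6 dir 102.5 z 20.9 n 289 rgb [16. 15. 16.] px 231 264
c [ 582.7 -227.2] mean [ 582.5 -226.9] w,h 9.2 43.7 dir 102.2 z 21.0 n 1344 rgb [13. 12. 13.] px 323 265
c [ 591.4 -268. ] mean [ 592.3 -270.7] w,h 8.5 18.6 dir 101.4 z 20.9 n 381 rgb [23. 22. 23.] px 420 265
```

The part has swung square to the fence (102.4° against 102.2°), with 21 mm to go.

arm_command --motion '[[[0.49, 0.105, 0, 0, 0, 0, 0.5], [0.49, 0.105, 0, 0, 0, 0, 0.5], [0.49, 0.105, 0, 0, 0, 0, 0.5], [0.29, 0.063, 0, 0, 0, 0, 0.5], [0.2, 0.042, 0, 0, 0, 0, 0.5], [0.1, 0.02, 0, 0, 0, 0, 0.5], [0, 0, 0, 0, 0, 0, 0.5], [0, 0, 0, 0, 0, 0, 0.5]]]'

```text
clock: 15.13
ee_pos: [0.6048, -0.222, 0.0377]
orientation: [3.124, 0.336, 0.0]
ft_force: [0.3, -0.4, -0.5]
finger_gap: 0.0428
grip_force: 0.0
```

```bash
python3 - <<'E'
from h import *
rel();s=manip.snapshot("wrist");plate(s,.034,.044,400)
E
```

```text
tcp fix mm [-23.5   5.   37.7] F fix [ 0.2 -0.5 -0.5] gap 0.042758527711333
c [ 633.2 -221.2] mean [ 637.1 -219.5] w,h 35.7 199.8 dir 102.1 z 40.8 n 34271 rgb [114. 110. 109.] px 334 210
```

arm_command --motion '[[[0.1, 0.02, -0.2, 0, 0, 0, 0.5], [0.1, 0.02, -0.2, 0, 0, 0, 0.5], [0, 0, -0.1, 0, 0, 0, 0.5], [0, 0, 0, 0, 0, 0, 0.5]]]'

```text
clock: 15.52
ee_pos: [0.6056, -0.2225, 0.0329]
orientation: [3.123, 0.335, -0.004]
ft_force: [-5.8, -3.2, 2.2]
finger_gap: 0.0425
grip_force: 2.7
```

arm_command --motion '[[[0, 0, -0.2, 0, 0, 0, 0.5], [0, 0, -0.2, 0, 0, 0, 0.5], [0, 0, 0, 0, 0, 0, 0.5], [0, 0, 0, 0, 0, 0, 0.5]]]'

```text
clock: 15.85
ee_pos: [0.6056, -0.2227, 0.0312]
orientation: [3.122, 0.335, -0.004]
ft_force: [-10.3, 0.6, 13.2]
finger_gap: 0.0423
grip_force: 11.8
```

arm_command --motion '[[[0.1, 0.02, -0.1, 0, 0, 0, 0.5], [0.1, 0.02, -0.1, 0, 0, 0, 0.5], [0.1, 0.02, 0, 0, 0, 0, 0.5], [0, 0, 0, 0, 0, 0, 0.5], [0, 0, 0, 0, 0, 0, 0.5], [0, 0, 0, 0, 0, 0, 0.5]]]'

```text
clock: 16.35
ee_pos: [0.6057, -0.2227, 0.0312]
orientation: [3.122, 0.335, -0.014]
ft_force: [-27.5, 3.6, 28.3]
finger_gap: 0.0427
grip_force: 20.9
```

```bash
python3 - <<'E'
from h import *
rel();s=manip.snapshot("wrist");plate(s,.0375,.0396,300);plate(s,.0404,.044,300);rel()
P=world(s);Z=P[...,2]
F=np.array([.6289,-.2219]);a=(P[...,:2]-F)@[.977,.211]*1e3;b=(P[...,:2]-F)@[-.211,.977]*1e3
dark=s["frame"].max(-1)<60
for y in range(-40,60,12):
    k=(abs(b-y)<3)&(Z>.0365)&(Z<.0405)&(a>-20)&(a<8)&dark
    print(y,k.sum(),np.percentile(a[k],[2,98]).round(1) if k.sum() else 0)
E
```

```text
tcp fix mm [-22.8   4.1  31.2] F fix [-26.1   9.4  28.3] gap 0.042686309705817986
c [ 621.8 -220.2] mean [ 622.1 -220.3] w,h 12.3 99.6 dir 102.5 z 38.9 n 5790 rgb [14. 14. 14.] px 325 253
c [ 639.7 -219.8] mean [ 640.2 -219.6] w,h 22.5 198.7 dir 102.2 z 41.1 n 24110 rgb [141. 136. 135.] px 334 211
tcp fix mm [-22.8   4.1  31.2] F fix [-25.9  10.4  28.6] gap 0.04242894558733052
-40 419 [-11.9  -0.9]
-28 487 [-16.2  -1.1]
-16 464 [-17.7  -1.1]
-4 427 [-11.9  -1.1]
8 416 [-12.1  -1. ]
20 420 [-12.  -1.]
32 441 [-16.  -1.]
44 425 [-12.1  -1. ]
56 9 [-10.   -2.3]
```

The rib back is even along the whole fence: its edge reads a uniform −1.0 mm, the trim of the edge filter. The pushes are about 26 N against the fence and 28 N down. I'll relieve the 10 N sideways load and then hand in.

arm_command --motion '[[[-0.03, 0.15, 0, 0, 0, 0, 0.5], [0, 0, 0, 0, 0, 0, 0.5], [0, 0, 0, 0, 0, 0, 0.5], [0, 0, 0, 0, 0, 0, 0.5]]]'

```text
clock: 16.73
ee_pos: [0.6057, -0.2226, 0.0312]
orientation: [3.12, 0.334, -0.012]
ft_force: [-24.3, -1.9, 26.4]
finger_gap: 0.0425
grip_force: 19.9
```

```bash
python3 - <<'E'
from h import *
rel();s=manip.snapshot("wrist");plate(s,.0375,.0396,3000);rel()
t=manip.snapshot("top")
for l in "loupe tweezers red_cup jar".split():
    print(l,[(np.round(r["point"],3).tolist(),round(r["p"],2)) for r in manip.search_frame(t,l)][:1])
E
```

```text
tcp fix mm [-22.8   4.2  31.2] F fix [-24.1   3.3  26.4] gap 0.042501800242719726
c [ 621.8 -220.2] mean [ 622.  -220.1] w,h 12.1 99.5 dir 101.8 z 38.9 n 5763 rgb [14. 14. 15.] px 325 253
tcp fix mm [-22.8   4.2  31.3] F fix [-24.5   3.2  27.1] gap 0.04304774201783125
loupe [([0.575, 0.17, 0.014], 0.22)]
tweezers [([0.577, 0.17, 0.011], 0.64)]
red_cup [([0.787, 0.119, 0.03], 0.92)]
jar []
```

```bash
python3 -c "
from bench import manip
print(manip.sign_off())"
```

```text
the job is handed in; nothing more can be done
None
```

The job is handed in: the short and medium mouldings sit released in their pockets, and the long one is flush along the fence, held there with about 24 N against the fence and 27 N down; the arm kept clear of the bystanders, but my last picture did not reliably show the loupe, tweezers or jar.

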